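# Put the studio's paint jars away in the colour caddy

### The job

Put the three plastic paint jars (pink, green and orange) away in the plywood caddy, keeping them upright, each standing on the floor of the compartment whose pad has its own colour. The three bare-steel enamel tins with bands in the same colours do not belong there: leave them where they stand.

Things in the scene. Friction and masses are not known exactly. Their poses are not given: they have to be found in the camera images.
- pink_jar: Loose closed plastic paint jar, pink all over (lid included, so from above a plain pink disc) with a white label band; round, 50 mm in diameter, 68 mm tall (body to 50 mm, then a 4 mm neck 45 mm across, then a lid 48 mm across), about 0.15 kg. Starts standing upright on the table (z = 0). Origin: centre of its underside; z up its axis.
- green_jar: Loose closed plastic paint jar, green all over (lid included, so from above a plain green disc) with a white label band; round, 50 mm in diameter, 68 mm tall (body to 50 mm, then a 4 mm neck 45 mm across, then a lid 48 mm across), about 0.15 kg. Starts standing upright on the table (z = 0). Origin: centre of its underside; z up its axis.
- orange_jar: Loose closed plastic paint jar, orange all over (lid included, so from above a plain orange disc) with a white label band; round, 50 mm in diameter, 68 mm tall (body to 50 mm, then a 4 mm neck 45 mm across, then a lid 48 mm across), about 0.15 kg. Starts standing upright on the table (z = 0). Origin: centre of its underside; z up its axis.
- pink_pad: Flat square pink colour pad, 58 x 58 x 3 mm, fixed in the middle of one cell of the caddy: marks the cell for the pink jar. Which cell it lies in differs from start to start. Origin: centre of its underside, on the caddy's floor (5 mm above the table), so its top, on which the jar stands, is 3 mm above the origin. Same yaw as the caddy.
- green_pad: Flat square green colour pad, 58 x 58 x 3 mm, fixed in the middle of one cell of the caddy: marks the cell for the green jar. Which cell it lies in differs from start to start. Origin: centre of its underside, on the caddy's floor (5 mm above the table), so its top, on which the jar stands, is 3 mm above the origin. Same yaw as the caddy.
- orange_pad: Flat square orange colour pad, 58 x 58 x 3 mm, fixed in the middle of one cell of the caddy: marks the cell for the orange jar. Which cell it lies in differs from start to start. Origin: centre of its underside, on the caddy's floor (5 mm above the table), so its top, on which the jar stands, is 3 mm above the origin. Same yaw as the caddy.
- caddy: Open plywood caddy fixed to the table, 212 x 74 mm and 24 mm tall; floor 5 mm, walls and the two partitions 5 mm thick. Three cells, 64 x 64 mm inside, in a row along its x axis, with centres at x = -69, 0 and +69 mm (give or take 1 mm), y = 0. Origin: centre of its underside, on the table. A jar in a cell stands 44 mm above the walls' top, so fingers can hold it above the walls.
- pink_tin: Loose steel enamel tin, a look-alike that does not belong in the caddy: bare steel with a pink band and, from above, a pink disc 32 mm across inside a bright steel ring; 51 mm in diameter, 62 mm tall, about 0.18 kg, standing upright on the table among the jars. Origin: centre of its underside.
- green_tin: Loose steel enamel tin, a look-alike that does not belong in the caddy: bare steel with a green band and, from above, a green disc 32 mm across inside a bright steel ring; 51 mm in diameter, 62 mm tall, about 0.18 kg, standing upright on the table among the jars. Origin: centre of its underside.
- orange_tin: Loose steel enamel tin, a look-alike that does not belong in the caddy: bare steel with a orange band and, from above, a orange disc 32 mm across inside a bright steel ring; 51 mm in diameter, 62 mm tall, about 0.18 kg, standing upright on the table among the jars. Origin: centre of its underside.
There are look-alikes about, which are no part of the job. What is shaped like the pink_tin but black, blue or purple is not meant.

How it is judged:
At the end, for the whole second after the job is handed in: Each jar stands upright (within 0.1 rad) and at rest on the pad of its own colour, centre within 13 mm of the pad's centre and its foot less than 5 mm above the pad's top; the three tins stand upright and at rest within 30 mm of where they started (horizontal distance between pink_jar and pink_pad below 0.013 m and z of pink_jar in the frame of pink_pad below 0.008 m and angle between each of pink_jar, green_jar, orange_jar, pink_tin, green_tin, orange_tin's own z axis and vertical below 0.1 rad and linear speed of each of pink_jar, green_jar, orange_jar, pink_tin, green_tin, orange_tin below 0.02 m/s and horizontal distance between green_jar and green_pad below 0.013 m and z of green_jar in the frame of green_pad below 0.008 m and horizontal distance between orange_jar and orange_pad below 0.013 m and z of orange_jar in the frame of orange_pad below 0.008 m and distance of each of pink_tin, green_tin, orange_tin from where it was at the start of the episode below 0.03 m); the robot touches nothing.
It fails at once if a paint jar is tipped over (angle between any of pink_jar, green_jar, orange_jar's own z axis and vertical above 0.6 rad).
It fails at once if an enamel tin is moved by more than 30 mm (distance of any of pink_tin, green_tin, orange_tin from where it was at the start of the episode above 0.03 m).
It also fails if it takes over 86 s, if anything falls off the work surface, if the arm or the gripper's body presses on something with over 40 N, if the wrist force passes 120 N, or if a joint passes its speed limit or range.

### The arm

A 7-joint arm with a two-finger parallel gripper is mounted at the origin on the work surface. World frame = base frame: x ahead of the robot, y to its left, z up, the work surface at z = 0. Lengths are in m, angles in rad, forces in N, time in s.
With the tool pointing down it reaches from about 0.4 to 0.85 m from the base axis. Payload 10.4 kg.
Tool frame: the origin (TCP) lies midway between the tips of the shut fingers; the grasp point (between the pads) lies 19 mm behind it; z points along the fingers, y is the line along which they close (so a half turn about z gives the same grasp; the last joint's range is limited). The gripper opens to 87 mm and grips with 3 to 60 N. Pads are 19 mm wide; open, the fingers measure 117 mm over their backs; the gripper's body (75 mm by 190 mm) begins 51 mm behind the grasp point.
Start: joints at [-1.224, 0.332, -0.065, 1.46, 0.022, 1.35, -0.088], TCP at [0.226, 0.583, 0.223] pointing down, gripper open.
Joint ranges: [-2.6, 2.6], [-0.5, 2.12], [-1.47, 1.34], [0.16, 2.42], [-1.27, 4.41], [0.06, 2.06], [-2.6, 2.6]. Speed limits (rad/s): [2.22, 2.22, 2.79, 2.79, 3.14, 3.14, 3.14].

### API

Orientations are given as a unit quaternion [x, y, z, w].
In Python, from bench import r gives the robot as it stands.
- The arm moves only by the tool arm_command, never from a script. Its argument "moves" is one flat list of numbers, 4 for each row, row after row: the shift along the tool's x, y, z in cm, then the turn about the tool's z in degrees. A call has 1 to 12 rows; each row shifts and turns the commanded pose from where the row before left it, along the tool's axes as they then stand; what a row does not reach is not made up. A row lasts 1/12 s, in which the tool goes at most 41.7 mm and 7.16 degrees, less where a joint would pass 70% of its speed; a pose out of reach is approached as far as the arm can. A call with a gripper value outside its range is refused whole. "fingers" is the opening in per cent of the stroke, from 0 (shut) to 100 (fully open), set as the call begins (left out, the last holds). The fingers move at their own pace and stop on an object; "squeeze" is the grip in N (left out, the last holds). Time passes only in rows, so rows that do not move let the fingers close. It gives the time, the measured TCP pose, the force, the opening and the grip force at its end, in the units of the state.
- r.read_state(): the state, without advancing time (a new reading comes with each control period).
- r.camera(name): name is "scene" or "top" or "wrist"; returns the picture (420x560x3 uint8, red, green, blue); there is no depth.
- r.camera_info(name): a dict with "fx", "fy", "cx", "cy" (pixels), "k1" (the pictures are not rectified: a ray, as slopes to the right and down, at radius r is drawn at 1 + k1 r^2 times it, then the intrinsics apply), "origin" and "attitude" of the camera in the world. Camera axes: x right, y up, looking along -z (the intrinsics and any distortion apply to the point x, -y, -z); pixel columns grow to the right and rows downward; lengths in m; the calibration is good to about 2 mm. A picture is of the moment at which its call begins: read the wrist's pose just before it. camera_info takes no time and is no camera call; for the wrist camera it gives the pose at the moment of the call.
- r.close_job(): hands the job in; it is judged then, once.
The state is a dict: "time": time; "joint_positions": joint angles; "joint_vel": joint speeds; "joint_torque": joint torques, N m; "ee_pos": TCP position; "eef_rot": TCP orientation; "ft_force": force on the tool from outside, world axes, zero at the start; "torque": the same for the moment, N m; "width": finger opening in m; "grip_force": force on a finger pad.
Only numpy, scipy, OpenCV 4.12 (cv2) and the standard library are available. Lean on these libraries where they do the work, as an engineer would, in place of code of your own. Each camera call takes 0.05 s, during which the arm holds its last target. There are 200 camera calls.

## Working session

There is one attempt and no reset: what is moved stays moved. The work goes in short steps, Python scripts to look and compute and a tool call to move; the robot and the scene stay as the last step left them, time stands still between calls to the robot, and variables do not carry over. Pictures are saved under pics/ and viewed, at most 14 in all, crops included, and the job is handed in when it is done.

Besides the shell and the picture viewer there is one more tool, called after "Call:" as a command line: name --argument value ..., lists and objects as JSON in quotes. arm_command: Moves the arm, as the interface text tells. Its arguments: {"type":"object","properties":{"moves":{"type":"array"},"fingers":{"type":"number"},"squeeze":{"type":"number"}},"required":["moves"]}

```bash
mkdir -p pics; ls; python3 - <<'E'
from bench import r
import cv2
for n in ("top","scene"):
    im=r.camera(n); cv2.imwrite(f"pics/{n}0.png",im[:,:,::-1]); print(n,r.camera_info(n))
s=r.read_state(); print(s["time"],s["ee_pos"],s["eef_rot"],s["width"])
E
```

```text
pics
top {'fx': 520.4695310100192, 'fy': 520.4695310100192, 'cx': 274.1165490191332, 'cy': 211.13170181986928, 'k1': -0.05630443549343393, 'origin': array([ 0.36674376, -0.05288484,  1.07278188]), 'attitude': array([-0.04729849,  0.04637861,  0.71309204, -0.69793382])}
scene {'fx': 406.6837245901308, 'fy': 406.6837245901308, 'cx': 276.37038774364146, 'cy': 213.23869463129603, 'k1': -0.11004677084071522, 'origin': array([1.05860998, 0.40230143, 0.66517263]), 'attitude': array([0.1808723 , 0.37931972, 0.81785596, 0.39308191])}
0.1 [0.22576178 0.5824236  0.22183752] [ 1.83826294e-01  9.82958536e-01 -6.33540424e-04 -9.48015452e-05] 0.08708747561103743
```

View pics/top0.png

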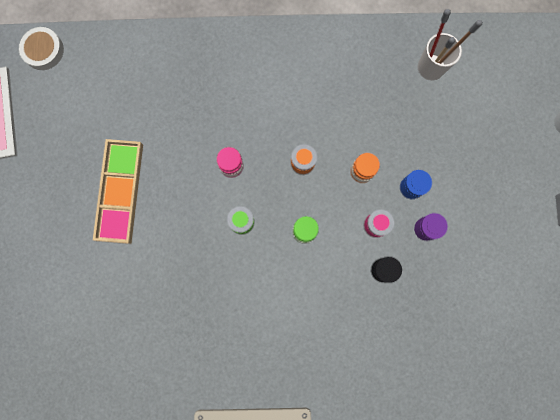

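The top view shows the caddy at left (green pad at 123,159, orange at 119,192, pink at 114,224). The jars are pink (229,160), green (306,229) and orange (367,165). The tins are orange (304,157), green (240,219) and pink (380,222), with black, blue and purple ones at right. Next I'll measure all of these from the top view.

```bash
cat > h.py <<'E'
import numpy as np, cv2
from scipy.spatial.transform import Rotation as R
def to_world(ci,uv,z):
    d=np.array([(uv[0]-ci["cx"])/ci["fx"],(uv[1]-ci["cy"])/ci["fy"]]); s=d.copy()
    for _ in range(20): s=d/(1+ci["k1"]*(s@s))
    ray=R.from_quat(ci["attitude"]).apply([s[0],-s[1],-1]); o=np.asarray(ci["origin"])
    return o+ray*(z-o[2])/ray[2]
def to_pix(ci,p):
    c=R.from_quat(ci["attitude"]).inv().apply(np.asarray(p)-ci["origin"])
    s=np.c_[c[:,0]/-c[:,2],-c[:,1]/-c[:,2]]; s=s*(1+ci["k1"]*(s**2).sum(1))[:,None]
    return s*ci["fx"]+[ci["cx"],ci["cy"]]
HUE={"pink":(160,178),"green":(45,75),"orange":(5,20)}
E
python3 - <<'E'
from bench import r
from h import *
from scipy.optimize import minimize
ci=r.camera_info("top"); im=cv2.imread("pics/top0.png"); hsv=cv2.cvtColor(im,cv2.COLOR_BGR2HSV)
g={"pink":[(229,160),(380,222),(114,224)],"green":[(306,229),(240,219),(123,159)],"orange":[(367,165),(304,157),(119,192)]}
t=np.linspace(0,2*np.pi,60)
for c,(lo,hi) in HUE.items():
    for uv,k,z,rad in zip(g[c],("jar","tin","pad"),(.068,.062,.008),(.024,.016,0)):
        u,v=uv; w=22
        reg=hsv[v-w:v+w,u-w:u+w]
        ref=hsv[v,u]
        m=((reg[...,0]>=lo)&(reg[...,0]<=hi)&(reg[...,1]>120)&(reg[...,2]>ref[2]*.93)).astype(np.uint8)
        n,l,st,ce=cv2.connectedComponentsWithStats(m); i=1+st[1:,4].argmax()
        p=to_world(ci,ce[i]+[u-w,v-w],z)
        out=""
        if rad:
            pix=to_pix(ci,np.c_[p[0]+rad*np.cos(t),p[1]+rad*np.sin(t),0*t+z]); out=cv2.contourArea(pix.astype(np.float32))
        else: 
            cs,_=cv2.findContours((l==i).astype(np.uint8),0,1); q=cv2.minAreaRect(cs[0])
            b=np.array([to_world(ci,x+[u-w,v-w],z)[:2] for x in cv2.boxPoints(q)]); out=np.r_[np.linalg.norm(np.diff(b,axis=0),axis=1),b.mean(0)]
        print(c,k,p[:2].round(4),"area",st[i,4],"exp",np.round(out,3))
cv2.imwrite("pics/crop.png",cv2.resize(im[130:260,90:450],None,fx=2.2,fy=2.2,interpolation=2))
E
```

```text
pink jar [0.608  0.0355] area 410 exp 450.847
pink tin [ 0.4757 -0.2615] area 192 exp 207.346
pink pad [0.4889 0.2787] area 714 exp [0.057 0.055 0.057 0.489 0.279]
green jar [ 0.4666 -0.1137] area 421 exp 477.779
green tin [0.4879 0.0145] area 186 exp 208.169
green pad [0.6263 0.2641] area 683 exp [0.057 0.056 0.057 0.626 0.264]
orange jar [ 0.5906 -0.2387] area 418 exp 451.575
orange tin [ 0.6107 -0.1143] area 190 exp 198.073
orange pad [0.5574 0.2715] area 736 exp [0.059 0.057 0.059 0.557 0.271]
```

View pics/crop.png

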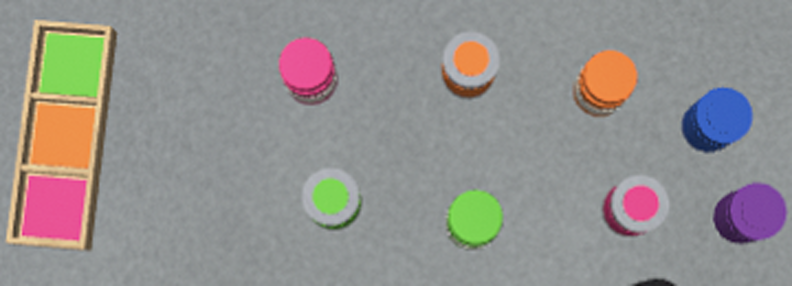

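View pics/scene0.png

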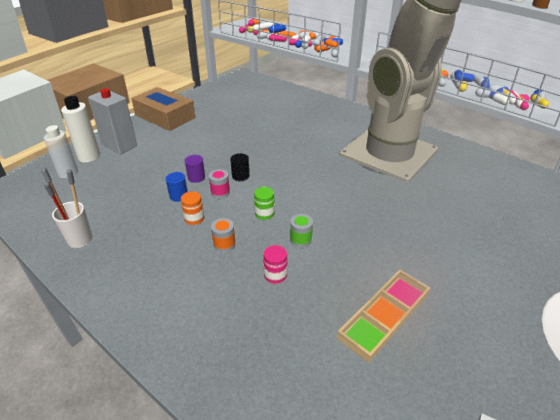

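```bash
cat > go.py <<'E'
import sys; from bench import r
from h import *
# usage: go.py x y z yaw(deg of tool y in world): turn first, then shift along the turned axes
x,y,z,yaw=map(float,sys.argv[1:5]); s=r.read_state()
Rm=R.from_quat(s["eef_rot"]).as_matrix(); cur=np.degrees(np.arctan2(Rm[1,1],Rm[0,1]))
d=-(yaw-cur); R2=Rm@R.from_euler("z",d,degrees=True).as_matrix()
print("t",s["time"],"pos",np.round(s["ee_pos"],4),"tilt z",Rm[:,2].round(4),"turn",round(d,2),"shift cm",((R2.T@(np.array([x,y,z])-s["ee_pos"]))*100).round(2),"w",round(s["width"],4),"F",np.round(s["ft_force"],1))
E
python3 go.py .608 .0355 .11 83.9; python3 - <<'E'
from bench import r
from h import *
ci=r.camera_info("top")
for n,u in (("blue",(419,182)),("purple",(434,226)),("black",(388,268))): print(n,to_world(ci,np.array(u,float),.062).round(3))
E
```

```text
t 0.1 pos [0.2258 0.5824 0.2218] tilt z [-4.0e-04 -1.2e-03 -1.0e+00] turn -15.09 shift cm [-43.82 -50.31  11.23] w 0.0871 F [-0.5  0.3 -0.4]
blue [ 0.554 -0.341  0.062]
purple [ 0.465 -0.366  0.062]
black [ 0.386 -0.271  0.062]
```

Call:
arm_command --moves '[0, 0, 0, -5, 0, 0, 0, -5, 0, 0, 0, -5, -2.5, -2.9, 0.6, 0, -2.5, -2.9, 0.6, 0, -2.5, -2.9, 0.6, 0, -2.5, -2.9, 0.6, 0, -2.5, -2.9, 0.6, 0, -2.5, -2.9, 0.6, 0, -2.5, -2.9, 0.6, 0, -2.5, -2.9, 0.6, 0, -2.5, -2.9, 0.6, 0]' --fingers 100 --squeeze 20

```text
time: 1.1
ee_pos: [0.422, 0.2972, 0.1682]
eef_rot: [0.054, 0.999, 0.0, -0.0]
ft_force: [0.7, 1.1, 0.4]
width: 0.0871
grip_force: 0.0
```

Call:
arm_command --moves '[-2.4, -2.7, 0.6, 0, -2.4, -2.7, 0.6, 0, -2.4, -2.7, 0.6, 0, -2.4, -2.7, 0.6, 0, -2.4, -2.7, 0.6, 0, -2.4, -2.7, 0.6, 0, -2.4, -2.7, 0.6, 0, -2.4, -2.7, 0.6, 0, -1.4, -1.7, 0.6, 0, -0.7, -0.9, 0.4, 0, 0, 0, 0, 0, 0, 0, 0, 0]'

```text
time: 2.1
ee_pos: [0.6066, 0.0362, 0.1101]
eef_rot: [0.054, 0.999, 0.0, -0.001]
ft_force: [0.3, 1.1, 0.3]
width: 0.0867
grip_force: 0.0
```

```bash
python3 go.py .608 .0355 .023 83.9; python3 - <<'E'
from bench import r
import cv2
ci=r.camera_info("wrist"); im=r.camera("wrist"); cv2.imwrite("pics/w1.png",im[:,:,::-1]); print(ci)
E
```

```text
t 2.1 pos [0.6066 0.0362 0.1101] tilt z [-1.2e-03  4.0e-04 -1.0e+00] turn -0.1 shift cm [-0.16 -0.06  8.71] w 0.0867 F [0.3 1.1 0.3]
{'fx': 376.79639401213257, 'fy': 376.79639401213257, 'cx': 285.0821985097451, 'cy': 215.05253352198872, 'k1': -0.07477062650450428, 'origin': array([0.53357445, 0.04422015, 0.27353218]), 'attitude': array([-0.10036994, -0.09077335,  0.66229587,  0.73691944])}
```

View pics/w1.png

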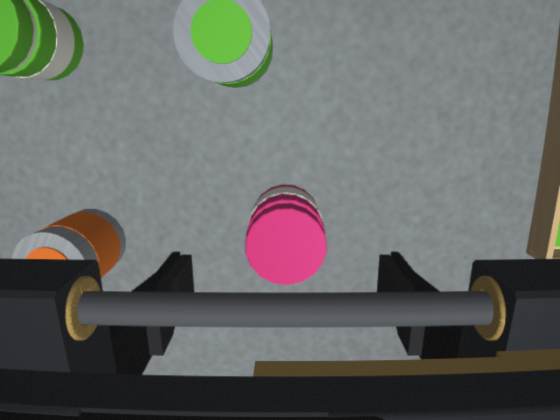

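The wrist view shows the pink jar's lid centred near (286,243), between the open fingers, with nothing in their way.

```bash
cat > wl.py <<'E'
import sys; from bench import r
from h import *
# wl.py colour: lid position (z .068) of that colour's largest blob nearest the TCP, from the wrist camera
ci=r.camera_info("wrist"); im=r.camera("wrist"); hsv=cv2.cvtColor(im,cv2.COLOR_RGB2HSV); lo,hi=HUE[sys.argv[1]]
m=((hsv[...,0]>=lo)&(hsv[...,0]<=hi)&(hsv[...,1]>120)).astype(np.uint8)
u0=to_pix(ci,[list(r.read_state()["ee_pos"][:2])+[.068]])[0]
n,l,st,ce=cv2.connectedComponentsWithStats(m)
i=1+np.argmin([np.linalg.norm(c-u0)+(1e4 if a<1500 else 0) for c,a in zip(ce[1:],st[1:,4])])
v=np.median(hsv[l==i][:,2][hsv[l==i][:,2]>hsv[l==i][:,2].mean()]); k=(l==i)&(hsv[...,2]>.93*v)
n,l2,st,ce=cv2.connectedComponentsWithStats(k.astype(np.uint8)); j=1+st[1:,4].argmax()
p=to_world(ci,ce[j],.068); t=np.linspace(0,6.28,60)
e=cv2.contourArea(to_pix(ci,np.c_[p[0]+.024*np.cos(t),p[1]+.024*np.sin(t),0*t+.068]).astype(np.float32))
print("pix",ce[j].round(1),"area",st[j,4],"exp",round(e),"lid",p.round(4))
E
python3 wl.py pink
```

```text
pix [283.8 246.3] area 4618 exp 5027 lid [0.6093 0.0367 0.068 ]
```

Call:
arm_command --moves '[-0.2, 0, 1.5, 0, 0, 0, 1.5, 0, 0, 0, 1.5, 0, 0, 0, 1.5, 0, 0, 0, 1.2, 0, 0, 0, 0.9, 0, 0, 0, 0.6, 0, 0, 0, 0, 0]'

```text
time: 2.87
ee_pos: [0.6084, 0.0359, 0.0226]
eef_rot: [0.054, 0.999, -0.0, -0.001]
ft_force: [0.1, -0.5, 0.7]
width: 0.0865
grip_force: 0.0
```

Call:
arm_command --moves '[0, 0, 0, 0, 0, 0, 0, 0, 0, 0, 0, 0, 0, 0, 0, 0, 0, 0, 0, 0, 0, 0, 0, 0, 0, 0, 0, 0, 0, 0, 0, 0, 0, 0, 0, 0]' --fingers 0 --squeeze 20

```text
time: 3.62
ee_pos: [0.6092, 0.0353, 0.0237]
eef_rot: [0.054, 0.999, 0.0, 0.0]
ft_force: [-0.3, -0.4, 1.8]
width: 0.0497
grip_force: 20.0
```

Call:
arm_command --moves '[0, 0, -0.5, 0, 0, 0, -1.2, 0, 0, 0, -1.5, 0, 0, 0, -1.5, 0, 0, 0, -1.5, 0, 0, 0, -1.5, 0, 0, 0, -1.3, 0, 0, 0, -0.6, 0, 0, 0, 0, 0]'

```text
time: 4.37
ee_pos: [0.61, 0.0354, 0.1215]
eef_rot: [0.054, 0.999, 0.0, 0.001]
ft_force: [0.0, -0.5, -1.7]
width: 0.0495
grip_force: 20.0
```

```bash
python3 go.py .489 .279 .125 83.9
```

```text
t 4.3667 pos [0.61   0.0354 0.1215] tilt z [ 2.7e-03  7.0e-04 -1.0e+00] turn -0.09 shift cm [14.62 22.94 -0.37] w 0.0495 F [ 0.  -0.5 -1.7]
```

Call:
arm_command --moves '[0.5, 0.8, 0, 0, 1.2, 1.9, 0, 0, 1.8, 2.8, 0, 0, 1.8, 2.8, 0, 0, 1.8, 2.8, 0, 0, 1.8, 2.8, 0, 0, 1.8, 2.8, 0, 0, 1.8, 2.8, 0, 0, 1.2, 1.9, 0, 0, 0.7, 1.1, 0, 0, 0.2, 0.4, 0, 0, 0, 0, 0, 0]'

```text
time: 5.37
ee_pos: [0.4881, 0.279, 0.119]
eef_rot: [0.053, 0.999, -0.0, -0.0]
ft_force: [-0.1, -0.3, -1.4]
width: 0.0497
grip_force: 20.0
```

```bash
python3 go.py .489 .279 .032 83.9
```

```text
t 5.3667 pos [0.4881 0.279  0.119 ] tilt z [-7.e-04 -6.e-04 -1.e+00] turn -0.01 shift cm [-0.09  0.02  8.7 ] w 0.0497 F [-0.1 -0.3 -1.4]
```

Call:
arm_command --moves '[-0.1, 0, 1.5, 0, 0, 0, 1.5, 0, 0, 0, 1.5, 0, 0, 0, 1.5, 0, 0, 0, 1.2, 0, 0, 0, 0.8, 0, 0, 0, 0.5, 0, 0, 0, 0.2, 0, 0, 0, 0.1, 0, 0, 0, 0, 0]'

```text
time: 6.2
ee_pos: [0.49, 0.2786, 0.032]
eef_rot: [0.054, 0.999, 0.0, 0.0]
ft_force: [-0.2, -0.7, -1.2]
width: 0.0496
grip_force: 20.0
```

Call:
arm_command --moves '[0, 0, 0.1, 0, 0, 0, 0, 0]'

```text
time: 6.37
ee_pos: [0.4902, 0.2788, 0.0316]
eef_rot: [0.054, 0.999, 0.0, 0.001]
ft_force: [-1.2, -0.6, 3.3]
width: 0.0494
grip_force: 20.0
```

Call:
arm_command --moves '[0, 0, 0, 0, 0, 0, 0, 0, 0, 0, 0, 0, 0, 0, 0, 0, 0, 0, -0.8, 0, 0, 0, -1.5, 0, 0, 0, -2, 0, 0, 0, -2, 0, 0, 0, -1.5, 0, 0, 0, -1, 0]' --fingers 100

```text
time: 7.2
ee_pos: [0.4903, 0.279, 0.1209]
eef_rot: [0.054, 0.999, 0.001, 0.001]
ft_force: [1.1, 0.1, 0.4]
width: 0.0869
grip_force: 0.0
```

```bash
python3 go.py .4666 -.1137 .11 83.9; python3 - <<'E'
from bench import r
import cv2
im=r.camera("top"); cv2.imwrite("pics/t1.png",cv2.resize(im[110:280,60:340,::-1],None,fx=2.5,fy=2.5))
E
```

```text
t 7.2 pos [0.4903 0.279  0.1209] tilt z [ 0.002   0.0015 -1.    ] turn -0.09 shift cm [ -1.81 -39.3    1.03] w 0.0869 F [1.1 0.1 0.4]
```

View pics/t1.png

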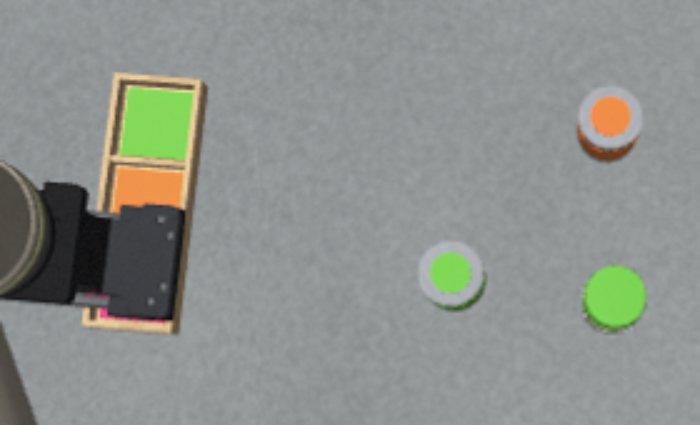

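The gripper hides the placed pink jar, so I'll check it later. The green jar is still at its spot. Moving there now.

Call:
arm_command --moves '[-0.2, -1.5, 0.1, 0, -0.2, -3.5, 0.1, 0, -0.2, -4, 0.1, 0, -0.2, -4, 0.1, 0, -0.2, -4, 0.1, 0, -0.2, -4, 0.1, 0, -0.2, -4, 0.1, 0, -0.2, -4, 0.1, 0, -0.2, -4, 0.1, 0, 0, -3.5, 0.1, 0, 0, -2, 0, 0, 0, -0.8, 0, 0]'

```text
time: 8.25
ee_pos: [0.4633, -0.1183, 0.1077]
eef_rot: [0.057, 0.998, -0.0, -0.001]
ft_force: [-0.6, -0.5, -0.2]
width: 0.087
grip_force: 0.0
```

Call:
arm_command --moves '[0, 0, 0, 0, 0, 0, 0, 0]'

```text
time: 8.42
ee_pos: [0.4648, -0.1134, 0.108]
eef_rot: [0.054, 0.999, 0.0, -0.0]
ft_force: [0.7, 0.7, 0.3]
width: 0.0869
grip_force: 0.0
```

```bash
python3 wl.py green; python3 go.py .4666 -.1137 .023 83.9
```

```text
pix [286.3 247.8] area 4717 exp 5132 lid [ 0.4677 -0.1126  0.068 ]
t 8.4667 pos [ 0.4651 -0.1127  0.1081] tilt z [-7.e-04  5.e-04 -1.e+00] turn -0.0 shift cm [-0.17 -0.09  8.51] w 0.0873 F [-0.   0.5  0.4]
```

Both views agree on the green jar to about 1 mm, at about (0.467, -0.113). Grasping it.

Call:
arm_command --moves '[-0.2, 0, 1.5, 0, 0, 0, 1.5, 0, 0, 0, 1.5, 0, 0, 0, 1.5, 0, 0, 0, 1.2, 0, 0, 0, 0.8, 0, 0, 0, 0.5, 0, 0, 0, 0, 0]'

```text
time: 9.13
ee_pos: [0.4668, -0.1133, 0.0227]
eef_rot: [0.053, 0.999, 0.0, -0.001]
ft_force: [-0.5, -0.3, 0.2]
width: 0.0868
grip_force: 0.0
```

Call:
arm_command --moves '[0, 0, 0, 0, 0, 0, 0, 0, 0, 0, 0, 0, 0, 0, 0, 0, 0, 0, 0, 0, 0, 0, 0, 0, 0, 0, 0, 0, 0, 0, 0, 0]' --fingers 0 --squeeze 20

```text
time: 9.8
ee_pos: [0.4672, -0.1142, 0.0237]
eef_rot: [0.054, 0.999, 0.0, 0.0]
ft_force: [-0.2, -1.2, 1.8]
width: 0.0499
grip_force: 20.0
```

Call:
arm_command --moves '[0, 0, -0.5, 0, 0, 0, -1.2, 0, 0, 0, -1.5, 0, 0, 0, -1.5, 0, 0, 0, -1.5, 0, 0, 0, -1.5, 0, 0, 0, -1.3, 0, 0, 0, -0.8, 0, 0, 0, 0, 0]'

```text
time: 10.55
ee_pos: [0.468, -0.1145, 0.1231]
eef_rot: [0.054, 0.999, 0.0, 0.001]
ft_force: [-0.4, -0.8, -0.2]
width: 0.0497
grip_force: 20.0
```

```bash
python3 go.py .6263 .2641 .12 83.9
```

```text
t 10.55 pos [ 0.468  -0.1145  0.1231] tilt z [ 2.5e-03  2.0e-04 -1.0e+00] turn -0.09 shift cm [-11.72  39.32   0.35] w 0.0497 F [-0.4 -0.8 -0.2]
```

Call:
arm_command --moves '[-0.3, 1, 0, 0, -0.6, 2.1, 0, 0, -0.9, 3, 0, 0, -1, 3.4, 0, 0, -1, 3.4, 0, 0, -1, 3.4, 0, 0, -1, 3.4, 0, 0, -1, 3.4, 0, 0, -1, 3.4, 0, 0, -1, 3.4, 0, 0, -1, 3.4, 0, 0, -0.9, 2.6, 0, 0]'

```text
time: 11.55
ee_pos: [0.6114, 0.2356, 0.1195]
eef_rot: [0.053, 0.999, 0.0, -0.001]
ft_force: [-0.1, 0.5, -1.0]
width: 0.0499
grip_force: 20.0
```

Call:
arm_command --moves '[-0.6, 1.8, 0, 0, -0.4, 1, 0, 0, 0, 0, 0, 0, 0, 0, 0, 0]'

```text
time: 11.88
ee_pos: [0.6242, 0.2585, 0.1197]
eef_rot: [0.053, 0.999, -0.001, -0.001]
ft_force: [-0.5, -0.7, -1.2]
width: 0.0494
grip_force: 20.0
```

```bash
python3 go.py .6263 .2641 .032 83.9
```

```text
t 11.8833 pos [0.6242 0.2585 0.1197] tilt z [-0.0023 -0.001  -1.    ] turn -0.02 shift cm [-0.16  0.59  8.77] w 0.0494 F [-0.5 -0.7 -1.2]
```

Call:
arm_command --moves '[-0.2, 0.6, 0.5, 0, 0, 0, 1.5, 0, 0, 0, 1.5, 0, 0, 0, 1.5, 0, 0, 0, 1.5, 0, 0, 0, 1.1, 0, 0, 0, 0.6, 0, 0, 0, 0.3, 0, 0, 0, 0.2, 0, 0, 0, 0, 0]'

```text
time: 12.72
ee_pos: [0.628, 0.2636, 0.0348]
eef_rot: [0.054, 0.999, 0.0, 0.0]
ft_force: [-0.5, 0.2, -1.3]
width: 0.0492
grip_force: 20.0
```

Call:
arm_command --moves '[0.1, 0, 0.2, 0, 0, 0, 0.1, 0, 0, 0, 0, 0]'

```text
time: 12.97
ee_pos: [0.6269, 0.2639, 0.0318]
eef_rot: [0.054, 0.999, 0.0, 0.0]
ft_force: [-0.3, -0.3, -1.2]
width: 0.0495
grip_force: 20.0
```

Call:
arm_command --moves '[0, 0, 0.1, 0, 0, 0, 0, 0]'

```text
time: 13.13
ee_pos: [0.627, 0.2639, 0.0317]
eef_rot: [0.054, 0.999, 0.0, 0.0]
ft_force: [-4.2, -0.8, 7.2]
width: 0.0496
grip_force: 20.0
```

Call:
arm_command --moves '[0, 0, 0, 0, 0, 0, 0, 0, 0, 0, 0, 0, 0, 0, 0, 0, 0, 0, -0.8, 0, 0, 0, -1.5, 0, 0, 0, -2, 0, 0, 0, -2, 0, 0, 0, -1.5, 0, 0, 0, -1, 0]' --fingers 100

```text
time: 13.97
ee_pos: [0.6276, 0.264, 0.1212]
eef_rot: [0.054, 0.999, 0.001, 0.001]
ft_force: [-0.4, 0.4, -0.7]
width: 0.0869
grip_force: 0.0
```

```bash
python3 go.py .5906 -.2387 .11 105
```

```text
t 13.9667 pos [0.6276 0.264  0.1212] tilt z [ 0.0024  0.0013 -1.    ] turn -21.19 shift cm [ 16.59 -47.6    1.05] w 0.0869 F [-0.4  0.4 -0.7]
```

Opening the fingers along the caddy's y axis keeps them about 20 mm clear of the blue tin, so no turn is needed.

Call:
arm_command --moves '[0, -1.5, 0.1, 0, -0.1, -3.5, 0.1, 0, -0.1, -4, 0.1, 0, -0.1, -4, 0.1, 0, -0.1, -4, 0.1, 0, -0.1, -4, 0.1, 0, -0.2, -4, 0.1, 0, -0.2, -4, 0.1, 0, -0.2, -4, 0.1, 0, -0.2, -4, 0.1, 0, -0.2, -4, 0, 0, -0.2, -4, 0, 0]'

```text
time: 14.97
ee_pos: [0.5933, -0.1883, 0.1075]
eef_rot: [0.054, 0.999, 0.0, -0.001]
ft_force: [0.1, 0.2, -0.3]
width: 0.0867
grip_force: 0.0
```

Call:
arm_command --moves '[0, -3, 0, 0, 0, -1.6, 0, 0, 0, -0.7, 0, 0, 0, 0, 0, 0, 0, 0, 0, 0]'

```text
time: 15.38
ee_pos: [0.5892, -0.2372, 0.1078]
eef_rot: [0.054, 0.999, 0.0, -0.0]
ft_force: [0.8, 0.9, 0.1]
width: 0.0873
grip_force: 0.0
```

```bash
python3 wl.py orange; python3 go.py .5906 -.2387 .023 83.9
```

```text
pix [284.3 247.4] area 4767 exp 5144 lid [ 0.5917 -0.2376  0.068 ]
t 15.4333 pos [ 0.5896 -0.2363  0.108 ] tilt z [-6.0e-04  1.3e-03 -1.0e+00] turn 0.01 shift cm [-0.13 -0.24  8.5 ] w 0.0868 F [ 0.6  0.4 -0.4]
```

Call:
arm_command --moves '[-0.2, -0.1, 1.5, 0, 0, 0, 1.5, 0, 0, 0, 1.5, 0, 0, 0, 1.5, 0, 0, 0, 1.2, 0, 0, 0, 0.8, 0, 0, 0, 0.5, 0, 0, 0, 0, 0]'

```text
time: 16.1
ee_pos: [0.5911, -0.2386, 0.0226]
eef_rot: [0.054, 0.999, 0.0, -0.001]
ft_force: [0.1, -0.8, 0.0]
width: 0.0871
grip_force: 0.0
```

Call:
arm_command --moves '[0, 0, 0, 0, 0, 0, 0, 0, 0, 0, 0, 0, 0, 0, 0, 0, 0, 0, 0, 0, 0, 0, 0, 0, 0, 0, 0, 0, 0, 0, 0, 0]' --fingers 0 --squeeze 20

```text
time: 16.77
ee_pos: [0.5915, -0.2394, 0.0237]
eef_rot: [0.054, 0.999, 0.0, 0.0]
ft_force: [-0.1, 0.9, 2.1]
width: 0.0493
grip_force: 20.0
```

Call:
arm_command --moves '[0, 0, -0.5, 0, 0, 0, -1.2, 0, 0, 0, -1.5, 0, 0, 0, -1.5, 0, 0, 0, -1.5, 0, 0, 0, -1.5, 0, 0, 0, -1.3, 0, 0, 0, -0.8, 0, 0, 0, 0, 0]'

```text
time: 17.52
ee_pos: [0.5924, -0.2398, 0.1239]
eef_rot: [0.054, 0.999, -0.0, 0.002]
ft_force: [0.6, 0.1, -1.1]
width: 0.0498
grip_force: 20.0
```

```bash
python3 go.py .5574 .2715 .12 83.9;  python3 - <<'E'
from bench import r
import cv2
im=r.camera("top"); cv2.imwrite("pics/t2.png",cv2.resize(im[110:280,60:340,::-1],None,fx=2.5,fy=2.5))
E
```

```text
t 17.5167 pos [ 0.5924 -0.2398  0.1239] tilt z [ 3.1e-03 -7.0e-04 -1.0e+00] turn -0.09 shift cm [ 8.91 50.47  0.34] w 0.0498 F [ 0.6  0.1 -1.1]
```

View pics/t2.png

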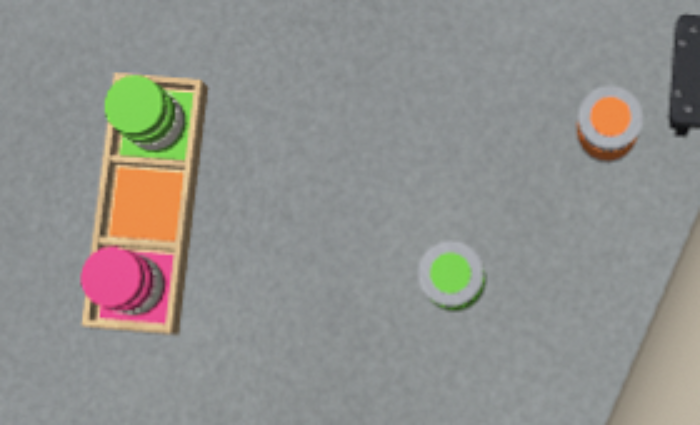

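The green and pink jars stand inside their own cells, and the orange pad in the middle is free. The orange jar is held.

Call:
arm_command --moves '[0.2, 1, 0, 0, 0.4, 2.1, 0, 0, 0.5, 3, 0, 0, 0.6, 3.5, 0, 0, 0.6, 3.5, 0, 0, 0.6, 3.5, 0, 0, 0.6, 3.5, 0, 0, 0.6, 3.5, 0, 0, 0.6, 3.5, 0, 0, 0.6, 3.5, 0, 0, 0.6, 3.5, 0, 0, 0.6, 3.5, 0, 0]'

```text
time: 18.57
ee_pos: [0.5658, 0.1437, 0.1205]
eef_rot: [0.054, 0.999, -0.0, -0.001]
ft_force: [-0.2, -0.7, -0.5]
width: 0.049
grip_force: 20.0
```

Call:
arm_command --moves '[0.6, 3.5, 0, 0, 0.6, 3.5, 0, 0, 0.5, 2.9, 0, 0, 0.4, 1.9, 0, 0, 0.2, 0.8, 0, 0, 0, 0, 0, 0, 0, 0, 0, 0]'

```text
time: 19.15
ee_pos: [0.5577, 0.268, 0.1209]
eef_rot: [0.054, 0.999, -0.001, -0.0]
ft_force: [0.2, -0.1, -1.2]
width: 0.0495
grip_force: 20.0
```

```bash
python3 go.py .5574 .2715 .032 83.9; python3 - <<'E'
from bench import r
from h import *
ci=r.camera_info("top"); im=cv2.imread("pics/t2.png"); hsv=cv2.cvtColor(im,cv2.COLOR_BGR2HSV)
# lids in the enlarged crop (x2.5, offset 60,110): fit circle by Hough on crop
g=cv2.cvtColor(im,cv2.COLOR_BGR2GRAY)
for n,u,v in (("green",134,104),("pink",113,278)):
    for c in [(u,v)]: print(n,to_world(ci,np.array([u,v])/2.5+[60,110],.076).round(4))
E
```

```text
t 19.15 pos [0.5577 0.268  0.1209] tilt z [-8.0e-04 -1.3e-03 -1.0e+00] turn -0.1 shift cm [0.06 0.36 8.89] w 0.0495 F [ 0.2 -0.1 -1.2]
green [0.6252 0.2616 0.076 ]
pink [0.4871 0.2751 0.076 ]
```

Call:
arm_command --moves '[0.1, 0.4, 0.5, 0, 0, 0, 1.5, 0, 0, 0, 1.5, 0, 0, 0, 1.5, 0, 0, 0, 1.5, 0, 0, 0, 1.1, 0, 0, 0, 0.6, 0, 0, 0, 0.3, 0, 0, 0, 0.2, 0, 0, 0, 0, 0]'

```text
time: 19.98
ee_pos: [0.5577, 0.2731, 0.0348]
eef_rot: [0.054, 0.999, 0.0, 0.0]
ft_force: [0.1, 0.5, -0.2]
width: 0.0496
grip_force: 20.0
```

Call:
arm_command --moves '[0, -0.1, 0.2, 0, 0, 0, 0.1, 0, 0, 0, 0.1, 0, 0, 0, 0, 0]'

```text
time: 20.32
ee_pos: [0.5577, 0.2723, 0.0316]
eef_rot: [0.054, 0.999, 0.0, 0.0]
ft_force: [-2.0, -2.4, 6.3]
width: 0.0496
grip_force: 20.0
```

Call:
arm_command --moves '[0, 0, 0, 0, 0, 0, 0, 0, 0, 0, 0, 0, 0, 0, 0, 0, 0, 0, -0.8, 0, 0, 0, -1.5, 0, 0, 0, -2, 0, 0, 0, -2, 0, 0, 0, -1.5, 0, 0, 0, -1, 0]' --fingers 100

```text
time: 21.15
ee_pos: [0.5581, 0.2726, 0.121]
eef_rot: [0.054, 0.999, 0.001, 0.001]
ft_force: [-0.6, 0.6, 0.6]
width: 0.0869
grip_force: 0.0
```

Call:
arm_command --moves '[0, -2, -1, 0, 0, -3.5, 0, 0, 0, -3.5, 0, 0, 0, -3.5, 0, 0, 0, -3.5, 0, 0, 0, -3, 0, 0, 0, -1.5, 0, 0, 0, 0, 0, 0, 0, 0, 0, 0]'

```text
time: 21.9
ee_pos: [0.5352, 0.0679, 0.1288]
eef_rot: [0.055, 0.998, 0.0, 0.0]
ft_force: [0.4, 0.4, 0.1]
width: 0.0873
grip_force: 0.0
```

```bash
 python3 - <<'E'
from bench import r
import cv2
im=r.camera("top"); cv2.imwrite("pics/t3.png",cv2.resize(im[110:280,60:440,::-1],None,fx=2,fy=2))
im=r.camera("scene"); cv2.imwrite("pics/s3.png",im[:,:,::-1])
E
```

```text
(no output)
```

View pics/t3.png

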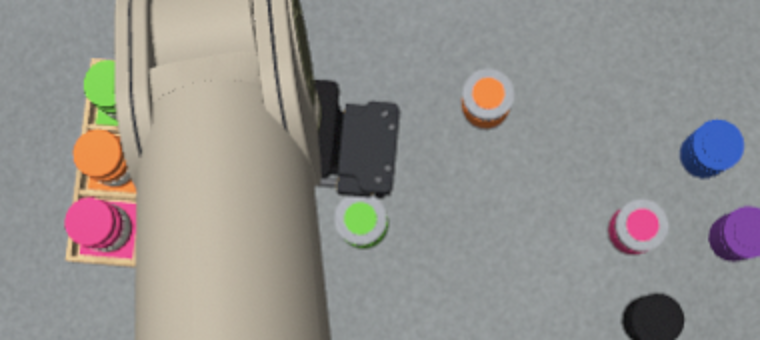

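View pics/s3.png

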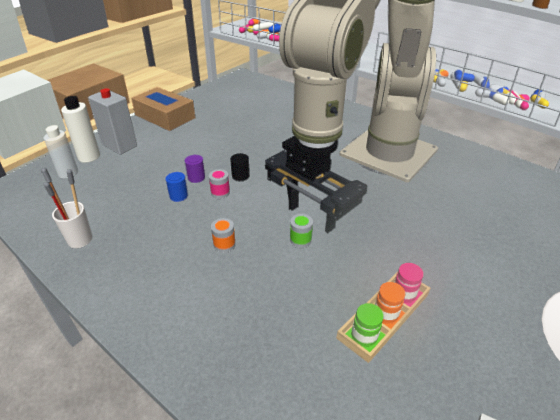

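The scene view shows the green (368,326), orange (390,302) and pink (409,284) jars upright on their own pads. The three tins stand where they were, and the gripper is clear of everything.

```bash
python3 -c "
from bench import r
print(r.close_job())"
```

```text
the job is handed in; nothing more can be done
None
```

The pink, green and orange jars stand upright on their own colour pads in the caddy, the three tins were left where they stood, and the job was handed in at about 22 s; the hand-in returned no verdict.

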